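# Charge the bottle-top dispenser to the dose ring

## Task

Get the bottle-top dispenser ready to deliver its dose. First slide the plastic beaker along the bench, without lifting it, until the dispenser's nozzle is over the middle of its mouth; only then take the blue knob and draw the plunger gently straight up, in line with its barrel, without forcing it or shifting or tilting the bottle, until the lower end of the black piston tip is level with the red ring on the barrel. Finish while still gripping the knob and holding the plunger at that level; it drops back if you let go, and nothing else on the bench should be disturbed.

Things in the scene. Friction and masses are not known exactly. Their poses are not given: they have to be found in the camera images.
- dispenser: loose free-standing bottle-top dispenser, 0.95 kg: amber bottle 90 mm wide to 84 mm height, blue collar 45 mm wide to 118 mm, white head 37 mm wide to 140 mm, then a clear upright barrel 27 mm wide (33 mm at its lip) to 234 mm. A thin level tube leaves the head along this body's -y at 129 mm height, ending in the nozzle; a valve key sticks out 33 mm along +x. Origin: centre of underside; z up
- nozzle (a point): lower tip of the delivery nozzle (white, 10 mm wide), 112 mm above the bench and 110 mm from the dispenser's axis along the dispenser's -y
- barrel_mouth (a point): centre of the barrel's open top, 234 mm above the bench; the 21 mm bore runs straight down from here along the dispenser's z
- dose_ring (a joint): height setting of the red dose ring on the barrel, in m, 0 to 0.03; at 0 the middle of the ring is 172 mm above the dispenser's underside, which is 25 mm above the resting plunger tip. Stiff; leave it as set
- ring_mid (a point): centre of the red dose ring (35 mm wide, 6 mm tall, with a small thumb screw sticking out 31 mm along the dispenser's +y), on the barrel's axis at mid height of the ring
- plunger_tip (a point): centre of the lower end of the plunger's black piston tip, seen through the barrel; z is the rod's axis, up. At rest 147 mm above the bench, 87 mm deep in the bore. The plunger is a loose rod 19 mm thick (1 mm play all round), 60 g, its 29 mm flange resting on the barrel's mouth; it slides freely along the bore, binds when pulled askew and falls back when let go
- plunger_knob (a point): centre of the round blue knob on top of the plunger, the place to grip: 30 mm in diameter, 31 mm tall, upright; 116.5 mm above the plunger tip, at rest 263.5 mm above the bench; its underside is 14 mm above the barrel's mouth at rest
- beaker_mid (a point): centre, half-way up, of the empty cloudy plastic beaker: 92 mm tall, outside 53 mm wide at the foot, 57 mm at 25 mm height, 66 mm below the rim and 72 mm over the rim, mouth about 64 mm, 50 g; the origin is 46 mm above its underside. It slides upright when pushed low down (below about 35 mm) and tips when pushed high
- pipette_bulb: bystander: red rubber pipette bulb, 54 mm wide, 85 mm tall, standing; origin under its centre
- petri_dish: bystander: flat glass dish, 86 mm wide, 12 mm tall; origin under its centre
- vial_4: bystander: small capped sample vial, 22 mm wide, 50 mm tall; origin under its centre
- tape_roll: bystander: roll of masking tape lying flat, 84 mm wide, 20 mm tall; origin under its centre
- marker_green: bystander: white marker with a green cap lying flat, 124 mm long, 19 mm thick; origin under its centre
- tweezers: bystander: steel tweezers lying flat, 124 mm long, 10 mm high; origin under its centre
- funnel: bystander: white funnel standing on its rim, 70 mm wide, 82 mm tall; origin under its centre
Mind the look-alikes: they are no part of the job. Leave any purple look-alike of the part that bears beaker_mid alone. What is shaped like the part that bears plunger_tip but brown or green is not meant.

How it is judged:
By the outcome, as a careful person would: the job done as asked, in the order asked, and still so for the second after the job is handed in, while the arm keeps its last pose, push and grip.
It also fails if it takes over 58 s, if anything falls off the work surface, if the arm or the gripper's body presses on something with over 40 N, if the wrist force passes 120 N, or if a joint passes its speed limit or range.

## Robot

A 6-joint arm with a two-finger parallel gripper is mounted at the origin on a cart in front of the work surface, level with it; the furniture and walls round the work are solid. World frame = base frame: x ahead of the robot, y to its left, z up, the work surface at z = 0. Lengths are in m, angles in degrees, forces in N, time in s.
With the tool pointing down it reaches from about 0.25 to 0.725 m from the base axis. Payload 9.7 kg.
Tool frame: the origin (TCP) lies midway between the tips of the shut fingers; the grasp point (between the pads) lies bot.hold_point_z behind it (bot.hold_point_z is the distance from the TCP to the grasp point, in m); z points along the fingers, y is the line along which they close (so a half turn about z gives the same grasp; the last joint's range is limited). The gripper opens to 85 mm and grips with 20 to 120 N. Pads are 22 mm wide; open, the fingers measure 114 mm over their backs; the gripper's body (76 mm by 85 mm) begins 54 mm behind the grasp point. The pads swing forward as they close: fully open they stand 13 mm farther back than shut.
Start: joints at [70.302, 4.979, 10.078, 95.1, 0, 90], TCP at [0.185, 0.518, 0.231] pointing down, gripper open.
Joint ranges: [-179.16, 179.16], [-48.56, 103.87], [-65.8, 70.77], [-126.05, 130.52], [-82.76, 87.17], [-180, 180]. Speed limits (degrees/s): [127.2, 127.2, 147.25, 180, 180, 180].

## Interface

Orientations are given as [roll, pitch, yaw] about the fixed x, y, z axes, in that order (R = Rz(yaw) Ry(pitch) Rx(roll)).
In Python, from workcell import bot, camera, camera_model, ticket gives the robot as it stands.
- The arm moves only by the tool send_rows, never from a script. Its argument "targets" is text: rows parted by semicolons, each of 5 numbers parted by spaces: the shift along the tool's x, y, z in mm, then the turn about the tool's z in degrees, then the closure in counts, from 0 (fully open) to 255 (shut). A call has 1 to 20 rows; each row is the pose to reach, as a shift and turn from the pose commanded when the call began, along the tool's axes at that moment; what a row does not reach only later rows make up. A row lasts 1/8 s, in which the tool goes at most 62.5 mm and 10.7 degrees, less where a joint would pass 70% of its speed; a pose out of reach is approached as far as the arm can. A call with a gripper value outside its range is refused whole. The fingers move at their own pace and stop on an object; "newtons" is the grip in N (left out, the last holds). Time passes only in rows, so rows that repeat a pose let the fingers close. It gives the time, the measured TCP pose, the force, the opening and the grip force at its end, in the units of the state.
- bot.get_obs(): the state, without advancing time (a new reading comes with each control period).
- camera(name): name is "scene" or "top" or "wrist"; returns the picture (400x640x3 uint8, blue, green, red); there is no depth.
- camera_model(name): a dict with "K" (3x3 intrinsics, pixels), "pose" (4x4, takes a point from camera to world coordinates); the wrist camera has in their place "T_tool_cam" (4x4, takes a point from camera to tool coordinates, whose origin is the TCP and whose axes are the flange's). Camera axes: x right, y down, z forward; pixel columns grow to the right and rows downward; lengths in m; the calibration is good to about 2 mm. A picture is of the moment at which its call begins: read the wrist's pose just before it. camera_model takes no time and is no camera call.
- ticket.job_done(): hands the job in; it is judged then, once.
The state is a dict: "time": time; "q": joint angles; "qd": joint speeds; "joint_efforts": joint torques, N m; "ee_pos": TCP position; "tcp_rot": TCP orientation; "wrist_force": force on the tool from outside, world axes, zero at the start; "torque": the same for the moment, N m; "opening": finger opening in m; "grasp_force": force on a finger pad.
Only numpy, scipy, OpenCV 4.12 (cv2) and the standard library are available. Lean on these libraries where they do the work, as an engineer would, in place of code of your own. Each camera call takes 0.05 s, during which the arm holds its last target. There are 200 camera calls.

## Working session

There is one attempt and no reset: what is moved stays moved. The work goes in short steps, Python scripts to look and compute and a tool call to move; the robot and the scene stay as the last step left them, time stands still between calls to the robot, and variables do not carry over. Pictures are saved under pics/ and viewed, at most 10 in all, crops included, and the job is handed in when it is done.

Besides the shell and the picture viewer there is one more tool, called after "Call:" as name(argument=value, ...) on one line, values as JSON. send_rows: Moves the arm, as the interface text tells. Its arguments: {"type":"object","properties":{"targets":{"type":"string"},"newtons":{"type":"number"}},"required":["targets"]}

```bash
ls; mkdir -p pics; python3 - <<'E'
from workcell import bot,camera,camera_model
import cv2
print(bot.get_obs(),bot.hold_point_z)
for n in ["scene","top"]:
    im=camera(n);cv2.imwrite(f"pics/{n}0.png",im)
    m=camera_model(n);print(n,m)
print(camera_model("wrist"))
E
```

```text
pics
{'time': 0.0, 'q': array([ 7.03009339e+01,  5.00884321e+00,  1.00339446e+01,  9.50986187e+01,
       -2.80705065e-03,  9.00006085e+01]), 'qd': array([ 0.0614164 ,  0.09445424, -0.01971008,  0.00946301, -0.05071317,
       -0.01228656]), 'joint_efforts': array([ 3.78227842e-04, -5.20393753e+01,  4.64794672e+01,  1.65043655e-02,
       -7.70023371e-05,  1.44294978e-05]), 'ee_pos': array([0.18533016, 0.51759222, 0.23060015]), 'tcp_rot': array([-1.79926483e+02,  2.80782914e-03,  1.60300329e+02]), 'wrist_force': array([-0.19890667,  0.17072716,  0.24767646]), 'torque': array([-0.02162096, -0.01786445,  0.03886207]), 'grasp_force': 0.0, 'opening': 0.08541643502487754} 0.0187
scene {'K': array([[481.99260274,   0.        , 324.54749911],
       [  0.        , 481.99260274, 200.49435077],
       [  0.        ,   0.        ,   1.        ]]), 'pose': array([[ 0.88621915, -0.3370101 ,  0.31786761,  0.01909031],
       [-0.46291313, -0.61741706,  0.63600912, -0.95432773],
       [-0.01808461, -0.71078855, -0.70317322,  1.29417007],
       [ 0.        ,  0.        ,  0.        ,  1.        ]
[... 335 characters left out ...]
71758e-02],
       [ 2.02767474e-03, -1.45733193e-01, -9.89321851e-01,
         1.50933374e+00],
       [ 0.00000000e+00,  0.00000000e+00,  0.00000000e+00,
         1.00000000e+00]])}
{'K': array([[281.76247407,   0.        , 319.85494244],
       [  0.        , 281.76247407, 198.8149933 ],
       [  0.        ,   0.        ,   1.        ]]), 'T_tool_cam': array([[ 5.74561103e-04, -9.50410852e-01, -3.10996595e-01,
         8.07793924e-02],
       [ 9.99999828e-01,  5.09017276e-04,  2.91917863e-04,
         9.66568540e-04],
       [-1.19139265e-04, -3.10996709e-01,  9.50410981e-01,
        -1.42637649e-01],
       [ 0.00000000e+00,  0.00000000e+00,  0.00000000e+00,
         1.00000000e+00]])}
```

View pics/scene0.png

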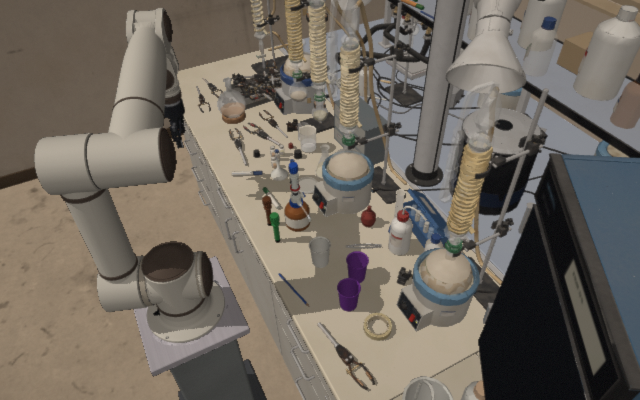

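View pics/top0.png

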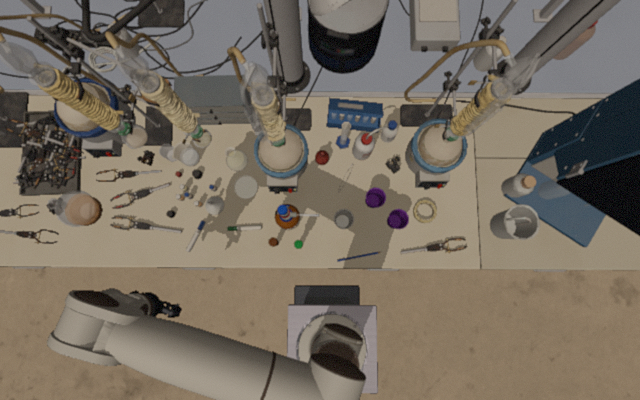

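The scene view shows the dispenser (297,200), the cloudy beaker (320,250), the brown and green look-alike rods (268,208 and 276,228) and the purple beakers. In the top view the dispenser is at (287,215) and the beaker at (343,218). I'll enlarge both.

```bash
python3 - <<'E'
import cv2,numpy as np
s=cv2.imread("pics/scene0.png")[150:280,240:350]; t=cv2.imread("pics/top0.png")[165:265,255:365]
s=cv2.resize(s,None,fx=4.5,fy=4.5,interpolation=cv2.INTER_CUBIC)[:585]; t=cv2.resize(t,None,fx=7,fy=6,interpolation=cv2.INTER_CUBIC)
cv2.imwrite("pics/c1.png",s);cv2.imwrite("pics/c2.png",t[:, :])
E
```

```text
(no output)
```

View pics/c1.png

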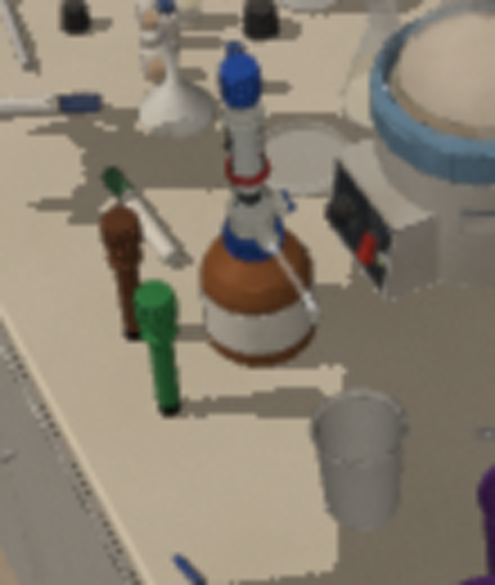

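View pics/c2.png

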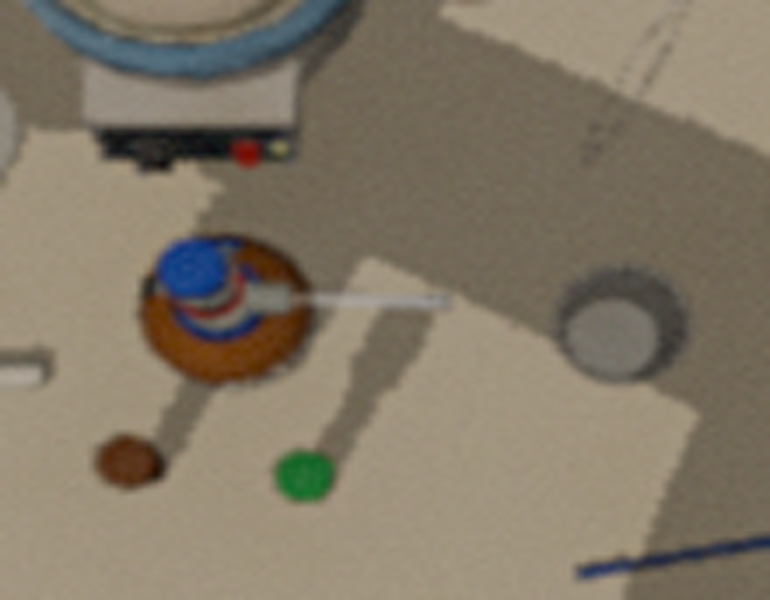

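```bash
cat > h.py <<'E'
import numpy as np
from workcell import bot,camera,camera_model
from scipy.spatial.transform import Rotation as R
def model(n,obs=None):
    m=camera_model(n)
    if n!="wrist": return m["K"],m["pose"]
    o=obs or bot.get_obs(); T=np.eye(4)
    T[:3,:3]=R.from_euler("xyz",o["tcp_rot"],degrees=True).as_matrix(); T[:3,3]=o["ee_pos"]
    return m["K"],T@m["T_tool_cam"]
def ray(n,uv,z,obs=None):
    K,P=model(n,obs); d=P[:3,:3]@np.linalg.inv(K)@[*uv,1.]
    return P[:3,3]+d*(z-P[2,3])/d[2]
def proj(n,p,obs=None):
    K,P=model(n,obs); c=P[:3,:3].T@(np.array(p)-P[:3,3]); u=K@c; return u[:2]/u[2]
def wpose(o): return R.from_euler("xyz",o["tcp_rot"],degrees=True).as_matrix(),o["ee_pos"]
E
python3 - <<'E'
from h import *
np.set_printoptions(precision=4,suppress=True)
T=lambda a,b:(255+a/7,165+b/6); S=lambda a,b:(240+a/4.5,150+b/4.5)
for n,c,l,p,z in [("top",T,"knobtop",(193,268),.279),("top",T,"bottle",(226,310),.042),("top",T,"noz",(442,301),.125),("top",T,"rim",(621,323),.092),("top",T,"foot",(610,338),0.003),("top",T,"brown",(129,461),.13),("top",T,"green",(305,476),.13),
 ("scene",S,"knob",(241,85),.2635),("scene",S,"noz",(311,318),.112),("scene",S,"rim",(361,425),.092),("scene",S,"ring",(248,170),.172),("scene",S,"bottom",(258,325),.0),("scene",S,"green foot",(169,408),.0),("scene",S,"brown foot",(132,333),.0)]:
    print(n,l,ray(n,c(*p),z))
E
```

```text
top knobtop [0.461 0.159 0.279]
top bottle [0.4634 0.1616 0.042 ]
top noz [0.4608 0.0508 0.125 ]
top rim [ 0.4519 -0.0383  0.092 ]
top foot [ 0.451  -0.0383  0.003 ]
top brown [0.3696 0.2004 0.13  ]
top green [0.3617 0.1159 0.13  ]
scene knob [0.4641 0.1563 0.2635]
scene noz [0.4636 0.0546 0.112 ]
scene rim [ 0.4562 -0.0402  0.092 ]
scene ring [0.4668 0.1633 0.172 ]
scene bottom [0.4644 0.1638 0.    ]
scene green foot [0.3651 0.117  0.    ]
scene brown foot [0.3707 0.2047 0.    ]
```

Top crop: knob at (282.6,209.7), nozzle end (318,215), beaker rim centre (343.7,218.8). That puts the dispenser near (0.463,0.160) with its nozzle along world -y, and the beaker near (0.453,-0.039). First I'll raise the arm and test the turn sign.

Call:
send_rows(targets="0 0 -50 -5 0; 0 0 -100 -10 0; 0 0 -110 -10 0")

```text
time: 0.48
ee_pos: [0.1855, 0.5182, 0.3443]
tcp_rot: [179.8, 0.0, 170.4]
wrist_force: [-0.4, 1.0, -1.8]
opening: 0.0852
grasp_force: 0.0
```

```bash
python3 - <<'E'
from h import *
import cv2
o=bot.get_obs();print(o['q'],o['ee_pos'],o['tcp_rot'],o['time'])
cv2.imwrite("pics/w1.png",camera("wrist"))
s=camera("scene");cv2.imwrite("pics/s1.png",s)
print(proj("scene",o['ee_pos']))
E
```

```text
[7.03030693e+01 9.35009466e+00 2.78825967e+01 1.08301020e+02
 1.98499015e-03 7.99453703e+01] [0.18550333 0.51820747 0.34434677] [1.79771726e+02 3.84592228e-02 1.70357626e+02] 0.475
[174.19132348 116.11820603]
```

View pics/w1.png

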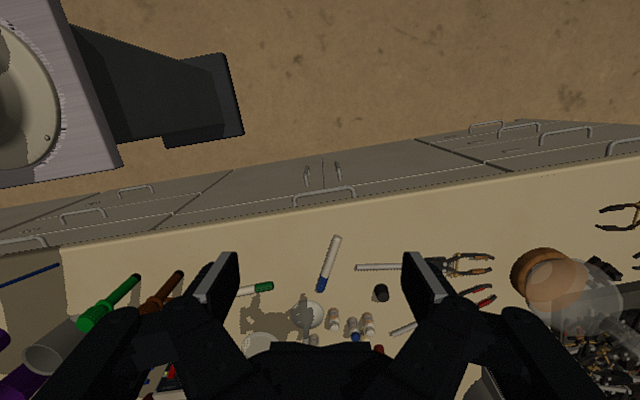

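The wrist view shows a two-finger linkage gripper with knuckles that bulge out. At the end of the slide the body must not hit the nozzle or tube. So I'll grip the beaker's rim lightly with the fingers closing along x. The body then stays above the tube (z>0.135) and the fingers straddle it, with the wrist camera on the -y side.

Call:
send_rows(targets="-25 -36 0 -7 0; -51 -72 0 -14 0; -76 -108 0 -21 0; -102 -144 0 -28 0; -127 -180 0 -36 0; -153 -216 0 -43 0; -178 -252 0 -50 0; -204 -288 0 -57 0; -229 -324 0 -64 0; -255 -360 0 -71 0; -280 -396 0 -78 0; -306 -432 0 -85 0; -331 -468 0 -92 0; -357 -504 0 -99.6 0; -357 -504 50 -99.6 0; -357 -504 100 -99.6 0; -357 -504 104 -99.6 0; -357 -504 104 -99.6 0")

```text
time: 2.82
ee_pos: [0.4523, -0.039, 0.2382]
tcp_rot: [-180.0, -0.0, -90.1]
wrist_force: [-0.2, -0.8, 0.8]
opening: 0.0855
grasp_force: 0.0
```

```bash
python3 - <<'E'
from h import *
import cv2
np.set_printoptions(precision=4,suppress=True)
o=bot.get_obs();print(o['q'],o['ee_pos'],o['tcp_rot'],o['time'])
cv2.imwrite("pics/w2.png",camera("wrist"))
for p in [(.453,-.039,.092),(.462,.052,.112),(.463,.16,.234),(.463,.16,.2635)]: print(proj("wrist",p,o))
E
```

```text
[ -4.9318  -7.9486  -1.8052  96.1232   0.0013 -94.8304] [ 0.4523 -0.039   0.2382] [-179.9797   -0.0004  -90.1014] 2.825
[318.6941 184.5455]
[310.5888 269.7414]
[306.0251 471.0287]
[304.0378 522.6863]
```

View pics/w2.png

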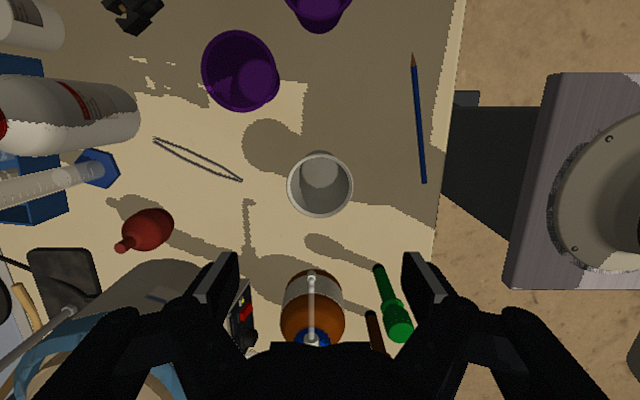

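The wrist view shows the beaker rim centred at (320,185) and the nozzle and tube end near (311,275), both where predicted. Next I'll descend over the rim and close lightly.

Call:
send_rows(targets="0 0 50 0 0; 0 0 100 0 0; 0 0 145 0 0; 0 0 165 0 0; 0 0 170 0 0; 0 0 170 0 0; 0 0 170 0 20; 0 0 170 0 40; 0 0 170 0 60; 0 0 170 0 70; 0 0 170 0 70; 0 0 170 0 70", newtons=20)

```text
time: 4.38
ee_pos: [0.453, -0.0392, 0.0686]
tcp_rot: [-179.9, -0.0, -90.1]
wrist_force: [-0.4, -0.7, 6.1]
opening: 0.0693
grasp_force: 20.9
```

```bash
python3 - <<'E'
from h import *
import cv2
o=bot.get_obs();print(o['ee_pos'],o['tcp_rot'],o['time'],o['wrist_force'],o['grasp_force'],o['opening'])
w=camera("wrist");s=camera("scene")[170:290,250:400]
cv2.imwrite("pics/w3.png",np.vstack([w[:250],np.hstack([cv2.resize(s,(437,350),interpolation=cv2.INTER_CUBIC),np.zeros((350,203,3),np.uint8)])]))
E
```

```text
[ 0.45298545 -0.03918503  0.06856145] [-1.79892649e+02 -6.92166717e-03 -9.01001195e+01] 4.375 [-0.36668639 -0.6989752   6.06907417] 20.882568808738142 0.06929256301643713
```

View pics/w3.png

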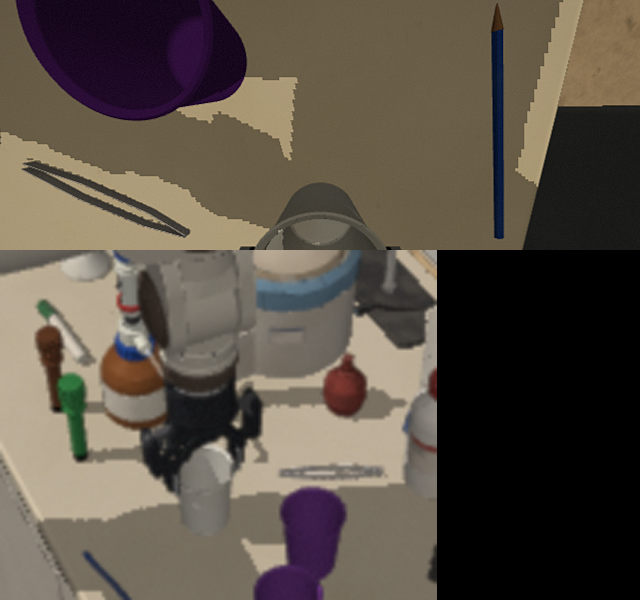

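The rim is gripped: opening 69 mm, 21 N, beaker upright. Now sliding it along +y.

Call:
send_rows(targets="-3 0 0 0 70; -8 -1 0 0 70; -14 -2 0 0 70; -20 -3 0 0 70; -26 -4 0 0 70; -32 -5 0 0 70; -38 -6 0 0 70; -44 -7 0 0 70; -50 -8 0 0 70; -56 -9 0 0 70; -60 -9 0 0 70; -62 -9 0 0 70; -62 -9 0 0 70")

```text
time: 6.1
ee_pos: [0.4615, 0.0229, 0.0673]
tcp_rot: [180.0, -0.0, -90.1]
wrist_force: [-0.1, -0.2, 1.6]
opening: 0.0691
grasp_force: 22.4
```

Call:
send_rows(targets="-4 0 0 0 70; -8 0 0 0 70; -12 0 0 0 70; -16 0 0 0 70; -20 0 0 0 70; -24 0 0 0 70; -27 0 0 0 70; -29 0 0 0 70; -29.5 0 0 0 70; -29.5 0 0 0 70")

```text
time: 7.35
ee_pos: [0.4615, 0.0523, 0.0673]
tcp_rot: [180.0, -0.0, -90.1]
wrist_force: [-0.3, -0.8, 1.8]
opening: 0.069
grasp_force: 22.4
```

```bash
python3 - <<'E'
from h import *
import cv2
o=bot.get_obs();print(o['ee_pos'])
s=camera("scene")[150:270,250:370]
w=camera("wrist");
cv2.imwrite("pics/w4.png",np.vstack([w[100:300],cv2.resize(s,(400,400),interpolation=cv2.INTER_CUBIC)[:, :].copy() if 0 else np.hstack([cv2.resize(s,(400,400),interpolation=cv2.INTER_CUBIC),np.zeros((400,240,3),np.uint8)])]))
E
```

```text
[0.4615311  0.05232146 0.0672918 ]
```

View pics/w4.png

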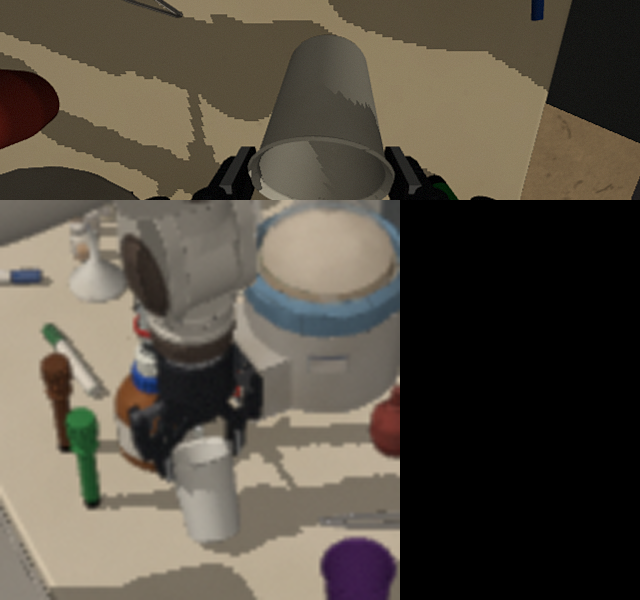

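In the wrist picture the rim is near row 240 and the foot near row 140, farther out than before, so the beaker may be tilted. I'll check this numerically.

```bash
python3 - <<'E'
from h import *
np.set_printoptions(precision=4,suppress=True)
o=bot.get_obs()
for y in (.0523,.04,.03,.02):
  print(y,proj("wrist",(.4615,y-.0265,0),o),proj("wrist",(.4615,y-.036,.092),o))
print("foot far edge z0",ray("wrist",(329,135),0,o),"z.01",ray("wrist",(329,135),.01,o)," z.03",ray("wrist",(329,135),.03,o),"rim near",ray("wrist",(322,236),.092,o))
S=lambda a,b:(250+a*.3,150+(b-200)*.3)
print("scene foot lowest",ray("scene",S(213,542),0),"rim c",ray("scene",S(205,455),.092))
print(proj("scene",(.4615,.0523,.092)),proj("scene",(.4615,.0523,0)))
E
```

```text
0.0523 [319.0141 178.1508] [318.3264 207.2276]
0.04 [318.9792 162.2298] [318.244  180.3728]
0.03 [318.9499 148.8562] [318.173  157.2614]
0.02 [318.9197 135.0785] [318.0982 132.9037]
foot far edge z0 [ 0.4541 -0.0065  0.    ] z.01 [ 0.4545 -0.0075  0.01  ]  z.03 [ 0.4551 -0.0094  0.03  ] rim near [0.4599 0.0304 0.092 ]
scene foot lowest [0.4538 0.0076 0.    ] rim c [0.4663 0.0437 0.092 ]
[309.085  225.3568] [310.1509 243.0461]
```

The foot trails about 30 mm behind the rim. Pressing down while dragging made the beaker swing in the pads and lean. I'll move back the way it came so it stands up, then check its profile numerically.

Call:
send_rows(targets="4 0 0 0 70; 8 0 0 0 70; 12 0 0 0 70; 16 0 0 0 70; 20 0 0 0 70; 24 0 0 0 70; 27 0 0 0 70; 29 0 0 0 70; 29 0 0 0 70")

```text
time: 8.57
ee_pos: [0.462, 0.0233, 0.0685]
tcp_rot: [-179.9, 0.0, -90.1]
wrist_force: [-1.8, 0.7, 10.0]
opening: 0.0693
grasp_force: 21.8
```

```bash
cat > prof.py <<'E'
from h import *
import cv2
np.set_printoptions(precision=4,suppress=True)
o=bot.get_obs(); w=camera("wrist"); cv2.imwrite(f"pics/p{o['time']:.2f}.png",w)
g=cv2.GaussianBlur(cv2.cvtColor(w,cv2.COLOR_BGR2GRAY),(5,5),0).astype(int)
print(o['ee_pos'],o['wrist_force'],o['opening'],o['time'])
for c in (315,325):
    d=g[104:300,c]-g[100:296,c]
    print(c,[(r+102,int(d[r])) for r in range(1,len(d)-1) if abs(d[r])>7 and abs(d[r])>=abs(d[r-1]) and abs(d[r])>abs(d[r+1])])
x,y,_=o['ee_pos']
print("upright foot/rim rows",proj("wrist",(x,y-.0265,0),o)[1],proj("wrist",(x,y-.036,.092),o)[1])
E
python3 prof.py; python3 - <<'E'
import cv2
g=cv2.imread("pics/w4.png",0)[:200].astype(int)
for c in (315,325): 
    d=g[4:,c]-g[:-4,c]; print(c,[(r+102,int(d[r])) for r in range(1,len(d)-1) if abs(d[r])>7 and abs(d[r])>=abs(d[r-1]) and abs(d[r])>abs(d[r+1])])
E
```

```text
[0.462  0.0233 0.0685] [-1.7562  0.6594 10.0363] 0.06932352328201499 8.575
315 [(104, 10), (114, -10), (119, 10), (155, -44), (168, -20), (219, 23), (223, -24), (226, 8)]
325 [(153, 44), (160, -53), (166, -17), (219, 22), (223, -20), (226, 14), (229, -11)]
upright foot/rim rows 177.69555819655793 206.34165895724823
315 [(122, -56), (124, -60), (135, -12), (137, -11), (139, 8), (233, -11), (237, 31), (240, -16), (252, 25)]
325 [(128, -56), (130, -63), (238, 31), (242, -18), (276, 10), (282, -11), (286, 14)]
```

Call:
send_rows(targets="4 0 0 0 70; 8 0 0 0 70; 12 0 0 0 70; 16 0 0 0 70; 19 0 0 0 70; 20 0 0 0 70; 20 0 0 0 70")

```text
time: 9.5
ee_pos: [0.4616, 0.0034, 0.0674]
tcp_rot: [-180.0, 0.0, -90.1]
wrist_force: [0.7, 1.0, 3.0]
opening: 0.0687
grasp_force: 22.3
```

```bash
python3 prof.py
```

```text
[0.4616 0.0034 0.0674] [0.6762 0.9628 2.964 ] 0.06869046776580529 9.5
315 [(190, -28), (212, 24), (216, -10), (220, 23), (249, -24)]
325 [(188, -28), (212, 25), (216, -15), (220, 28), (252, -25)]
upright foot/rim rows 178.0858279436822 207.13274258346996
```

It's nearly upright again. I'll release, rise and measure where it stands.

Call:
send_rows(targets="0 0 0 0 50; 0 0 0 0 30; 0 0 0 0 10; 0 0 0 0 0; 0 0 0 0 0; 0 0 -40 0 0; 0 0 -80 0 0; 0 0 -110 0 0; 0 0 -110 0 0; 0 0 -110 0 0")

```text
time: 10.8
ee_pos: [0.4612, 0.0034, 0.1765]
tcp_rot: [180.0, -0.0, -90.1]
wrist_force: [-0.5, 0.1, -0.2]
opening: 0.0853
grasp_force: 0.0
```

```bash
python3 - <<'E'
from h import *
import cv2
o=bot.get_obs(); w=camera("wrist"); t=camera("top"); s=camera("scene")
print(o['ee_pos'],o['time'])
cv2.imwrite("pics/w5.png",w);cv2.imwrite("pics/t5.png",t);cv2.imwrite("pics/s5.png",s)
a=cv2.resize(w[120:320,220:420],(400,400),interpolation=cv2.INTER_CUBIC)
b=cv2.resize(s[170:270,270:370],(400,400),interpolation=cv2.INTER_CUBIC)
cv2.imwrite("pics/v5.png",np.hstack([a,b]))
E
```

```text
[0.46124619 0.00335098 0.17649697] 10.8
```

View pics/v5.png

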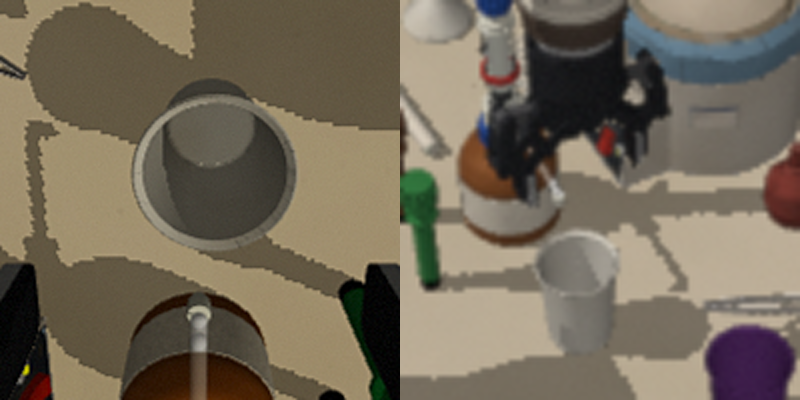

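Upright: in the wrist crop the rim centre is at about (214,172) and the nozzle at (200,297..313). Working out positions.

```bash
python3 - <<'E'
from h import *
np.set_printoptions(precision=4,suppress=True)
o=dict(ee_pos=np.array([.46124619,.00335098,.17649697]),tcp_rot=np.array([180,0,-90.1]))
C=lambda a,b:(220+a/2,120+b/2)
print("rim",ray("wrist",C(214,172),.092,o),"L/R",ray("wrist",C(133,172),.092,o)[0],ray("wrist",C(296,172),.092,o)[0])
print("noz ball top",ray("wrist",C(200,313),.131,o),"tip",ray("wrist",C(200,300),.112,o))
D=lambda a,b:(270+a/4,170+b/4)
print("scene rim",ray("scene",D(577,-0+262) if 0 else D(577-400,262),.092),"noz",ray("scene",D(158,198),.112))
T=lambda a,b:(255+a/7,165+b/6)
print("heater panel",ray("top",T(295,160),.03),ray("top",T(295,130),.06))
E
```

```text
rim [0.4545 0.0056 0.092 ] L/R 0.48914084025747107 0.41943969671015124
noz ball top [0.4605 0.0495 0.131 ] tip [0.4605 0.0557 0.112 ]
scene rim [0.4564 0.0035 0.092 ] noz [0.4671 0.0587 0.112 ]
heater panel [0.5567 0.1278 0.03  ] [0.5701 0.1266 0.06  ]
```

Call:
send_rows(targets="-1 6.4 0 -10 0; -1 6.4 0 -20 0; -1 6.4 0 -30 0; -1 6.4 0 -30 0; -1 6.4 40 -30 0; -1 6.4 75 -30 0; -1 6.4 100 -30 0; -1 6.4 107 -30 0; -1 6.4 107 -30 0; -1 6.4 107 -30 0; -1 6.4 107 -30 20; -1 6.4 107 -30 35; -1 6.4 107 -30 45; -1 6.4 107 -30 55; -1 6.4 107 -30 60; -1 6.4 107 -30 60; -1 6.4 107 -30 60", newtons=25)

```text
time: 13.08
ee_pos: [0.4556, 0.0044, 0.0712]
tcp_rot: [-179.9, -0.0, -60.1]
wrist_force: [0.3, 0.5, 7.2]
opening: 0.0686
grasp_force: 26.5
```

Call:
send_rows(targets="0 0 -0.7 0 60; 0 0 -1.4 0 60; 0 0 -1.4 0 60; 0 0 -1.4 0 60")

```text
time: 13.58
ee_pos: [0.4549, 0.0044, 0.0715]
tcp_rot: [180.0, 0.0, -60.1]
wrist_force: [-0.5, -0.4, -0.8]
opening: 0.0686
grasp_force: 28.3
```

Call:
send_rows(targets="-2 -1.6 0.3 0 60; -5 -4 0.3 0 60; -8 -6.3 0.3 0 60; -12 -9.5 0.3 0 60; -16 -12.6 0.3 0 60; -20 -15.8 0.3 0 60; -20 -15.8 0.3 0 60")

```text
time: 14.45
ee_pos: [0.4591, 0.0295, 0.0727]
tcp_rot: [-180.0, -0.1, -60.1]
wrist_force: [-3.0, -4.6, 13.2]
opening: 0.0687
grasp_force: 29.1
```

```bash
python3 - <<'E'
from h import *
import cv2
np.set_printoptions(precision=3,suppress=True)
o=bot.get_obs(); w=camera("wrist"); cv2.imwrite("pics/w6.png",w)
print(o['ee_pos'],o['wrist_force'],o['opening'])
g=cv2.GaussianBlur(cv2.cvtColor(w,cv2.COLOR_BGR2GRAY),(5,5),0).astype(int)
for c in (312,318,324):
    d=g[104:300,c]-g[100:296,c]
    print(c,[(r+102,int(d[r])) for r in range(1,len(d)-1) if abs(d[r])>7 and abs(d[r])>=abs(d[r-1]) and abs(d[r])>abs(d[r+1])])
R_,p=wpose(o); u=R_[:,0]*[1,1,0]
for k in (0,):print("upright rows",proj("wrist",[*(p+.0265*u)[:2],0],o),proj("wrist",[*(p+.036*u)[:2],.092],o))
E
```

```text
[0.459 0.029 0.073] [-3.048 -4.559 13.172] 0.06873349900456972
312 [(170, -22), (214, 26), (218, -17), (221, 26), (229, -34)]
318 [(168, -23), (214, 24), (218, -9), (222, 17), (230, -26)]
324 [(106, 27), (110, -31), (114, 45), (120, -55), (126, 19), (131, -27), (136, 14), (141, -21), (169, -22), (214, 34), (218, -21), (222, 20), (230, -21)]
upright rows [320.003 176.458] [319.993 202.823]
```

The beaker is leaning slightly again: the bench load rose to 13 N. I'll release, let it settle upright, regrip firmly and unload before sliding.

Call:
send_rows(targets="0 0 -1 0 50; 0 0 -1 0 35; 0 0 -1 0 15; 0 0 -1 0 0; 0 0 -1 0 0; 0 0 -1 0 0; 3 1.5 -1 0 0; 5.2 3 -1 0 0; 5.2 3 -1 0 0; 5.2 3 -1 0 15; 5.2 3 -1 0 30; 5.2 3 -1 0 40; 5.2 3 -1 0 50; 5.2 3 -1 0 70; 5.2 3 -1 0 70; 5.2 3 -1 0 70", newtons=90)

```text
time: 16.5
ee_pos: [0.4592, 0.0234, 0.0739]
tcp_rot: [-179.9, -0.1, -60.1]
wrist_force: [-3.1, -1.3, 12.4]
opening: 0.0659
grasp_force: 95.9
```

```bash
cat > p2.py <<'E'
from h import *
import cv2
np.set_printoptions(precision=3,suppress=True)
o=bot.get_obs(); w=camera("wrist"); cv2.imwrite(f"pics/q{o['time']:.2f}.png",w)
print(o['time'],o['ee_pos'],o['wrist_force'],o['opening'])
g=cv2.GaussianBlur(cv2.cvtColor(w,cv2.COLOR_BGR2GRAY),(5,5),0).astype(int)
for c in (312,318,324):
    d=g[104:300,c]-g[100:296,c]
    print(c,[(r+102,int(d[r])) for r in range(40,len(d)-1) if abs(d[r])>7 and abs(d[r])>=abs(d[r-1]) and abs(d[r])>abs(d[r+1])])
E
python3 p2.py
```

```text
16.5 [0.459 0.023 0.074] [-3.06  -1.294 12.397] 0.06593162094647503
312 [(180, -28), (206, 26), (210, -15), (214, 26), (241, -26)]
318 [(180, -28), (206, 24), (210, -12), (214, 27), (241, -25)]
324 [(142, -26), (146, 28), (159, -31), (181, -29), (206, 25), (210, -12), (214, 27), (240, -27)]
```

Call:
send_rows(targets="0 0 -0.8 0 70; 0 0 -1.6 0 70; 0 0 -1.6 0 70; 0 0 -1.6 0 70")

```text
time: 17.05
ee_pos: [0.4589, 0.0236, 0.0742]
tcp_rot: [-180.0, -0.0, -60.1]
wrist_force: [-1.3, 0.5, 6.1]
opening: 0.0655
grasp_force: 99.5
```

Call:
send_rows(targets="0 0 -0.6 0 70; 0 0 -1.2 0 70; 0 0 -1.2 0 70; 0 0 -1.2 0 70")

```text
time: 17.55
ee_pos: [0.4587, 0.0236, 0.075]
tcp_rot: [180.0, 0.0, -60.1]
wrist_force: [-0.6, 0.2, -0.6]
opening: 0.0652
grasp_force: 99.4
```

Call:
send_rows(targets="-2 -1.5 0.2 0 70; -5 -3.7 0.2 0 70; -8 -5.9 0.2 0 70; -11 -8 0.2 0 70; -14 -10.2 0.2 0 70; -14 -10.2 0.2 0 70")

```text
time: 18.3
ee_pos: [0.4606, 0.0411, 0.075]
tcp_rot: [180.0, 0.0, -60.1]
wrist_force: [0.1, 0.1, -0.3]
opening: 0.0657
grasp_force: 99.4
```

```bash
python3 p2.py
```

```text
18.3 [0.461 0.041 0.075] [ 0.096  0.141 -0.305] 0.06567824535418743
312 [(180, -28), (207, 35), (211, -20), (215, 23), (240, -23)]
318 [(145, -13), (180, -28), (206, 24), (210, -12), (214, 26), (240, -25)]
324 [(156, -29), (160, -27), (180, -30), (206, 26), (210, -13), (214, 27), (239, -27)]
```

Call:
send_rows(targets="-1 -0.7 0.3 0 70; -3 -2.2 0.3 0 70; -6 -4.4 0.3 0 70; -8.5 -6.3 0.3 0 70; -9.6 -7.1 0.3 0 70; -9.6 -7.1 0.3 0 70; -9.6 -7.1 0.3 0 70")

```text
time: 19.23
ee_pos: [0.462, 0.0526, 0.0747]
tcp_rot: [180.0, -0.0, -60.1]
wrist_force: [0.7, 0.3, -1.1]
opening: 0.0658
grasp_force: 99.4
```

```bash
python3 p2.py
```

```text
19.225 [0.462 0.053 0.075] [ 0.67   0.327 -1.091] 0.06578655601070016
312 [(180, -28), (207, 26), (210, -15), (214, 26), (240, -23)]
318 [(179, -28), (206, 25), (210, -12), (214, 27), (240, -24), (291, -10)]
324 [(157, -34), (181, -28), (206, 25), (210, -13), (214, 28), (240, -26)]
```

The beaker is upright and under the nozzle. Set it down, release and rise straight up.

Call:
send_rows(targets="0 0 0.6 0 70; 0 0 0.6 0 55; 0 0 0.6 0 45; 0 0 0.6 0 30; 0 0 0.6 0 15; 0 0 0.6 0 0; 0 0 0.6 0 0; 0 0 0.6 0 0; 0 0 -20 0 0; 0 0 -60 0 0; 0 0 -110 0 0; 0 0 -160 0 0; 0 0 -210 0 0; 0 0 -250 0 0; 0 0 -250 0 0", newtons=20)

```text
time: 21.15
ee_pos: [0.4628, 0.0528, 0.3277]
tcp_rot: [-179.7, -0.1, -60.1]
wrist_force: [0.7, -0.3, -0.7]
opening: 0.0854
grasp_force: 0.0
```

```bash
python3 - <<'E'
from h import *
import cv2
o=bot.get_obs();print(o['ee_pos'],o['tcp_rot'],o['time'],o['wrist_force'])
w=camera("wrist");s=camera("scene");t=camera("top")
cv2.imwrite("pics/w7.png",w);cv2.imwrite("pics/s7.png",s);cv2.imwrite("pics/t7.png",t)
f=lambda a:cv2.resize(a,(400,400),interpolation=cv2.INTER_CUBIC)
p=proj("wrist",(.462,.052,.092),o).astype(int);print(p)
cv2.imwrite("pics/v7.png",np.hstack([f(w[p[1]-50:p[1]+50,p[0]-50:p[0]+50]),f(s[160:260,265:365])]))
R_,c=wpose(o); d=R_.T@(np.array([.463,.160,.300])-c);print(d*1000)
E
```

```text
[0.46275473 0.05276803 0.3277025 ] [-1.79747611e+02 -1.06828496e-01 -6.00983485e+01] 21.15 [ 0.70805125 -0.31522993 -0.74365576]
[321 167]
[-92.88672568 -53.54733051  27.7655046 ]
```

View pics/v7.png

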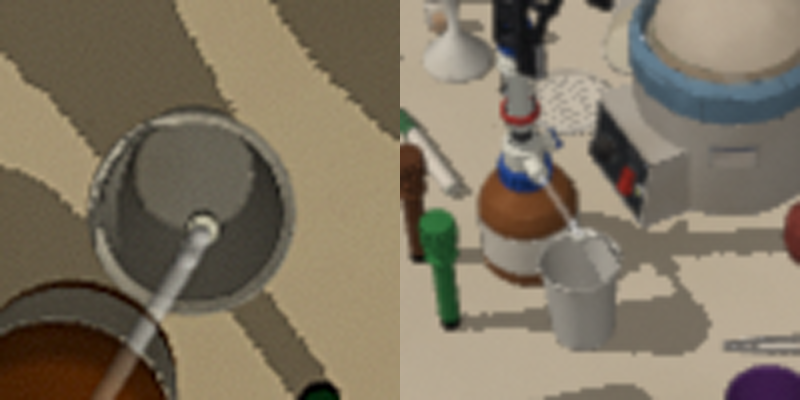

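Wrist crop: rim centre at (193,209), nozzle top at (204,225) well inside the mouth. The bottle is upright and the scene is undisturbed.

```bash
python3 - <<'E'
from h import *
np.set_printoptions(precision=4,suppress=True)
o=dict(ee_pos=np.array([.46275,.05277,.3277]),tcp_rot=np.array([-179.7475,-.1068,-60.098]))
C=lambda a,b:(271+a/4,117+b/4)
print("rim",ray("wrist",C(193,209),.092,o),"noz",ray("wrist",C(204,225),.133,o),ray("wrist",C(204,225),.129,o))
print("scene rim",ray("scene",(265+180/4,160+262/4),.092),"noz",ray("scene",(265+178/4,160+237/4),.112))
E
```

```text
rim [0.4633 0.0558 0.092 ] noz [0.462  0.0508 0.133 ] [0.4615 0.0516 0.129 ]
scene rim [0.4639 0.0502 0.092 ] noz [0.4676 0.0598 0.112 ]
```

The beaker is within a few mm of centre. Now over the knob at height, turning so the fingers close along y and the camera faces the robot.

Call:
send_rows(targets="-8 -5 0 10 0; -16 -9 0 20 0; -24 -14 0 30 0; -32 -18 0 40 0; -40 -23 0 50 0; -48 -28 0 60 0; -56 -32 0 70 0; -64 -37 0 80 0; -72 -42 0 90 0; -80 -46 0 100 0; -88 -51 0 110 0; -93 -53.5 0 119.9 0; -93 -53.5 5 119.9 0; -93 -53.5 5 119.9 0; -93 -53.5 5 119.9 0")

```text
time: 23.18
ee_pos: [0.4619, 0.1597, 0.3194]
tcp_rot: [-180.0, -0.0, -179.9]
wrist_force: [0.3, 0.5, -0.7]
opening: 0.0855
grasp_force: 0.0
```

```bash
cat > blue.py <<'E'
from h import *
import cv2
np.set_printoptions(precision=4,suppress=True)
o=bot.get_obs(); w=camera("wrist"); t=o['time']; cv2.imwrite(f"pics/b{t:.2f}.png",w)
print(t,o['ee_pos'],o['tcp_rot'])
h=cv2.cvtColor(w,cv2.COLOR_BGR2HSV)
m=cv2.inRange(h,(100,130,60),(125,255,255)); m[:, :200]=0; m[:,440:]=0
n,l,st,ce=cv2.connectedComponentsWithStats(m)
for i in range(1,n):
    if st[i,4]>60: print("blue",st[i],ce[i])
g=cv2.cvtColor(w,cv2.COLOR_BGR2GRAY)
dark=g<45
for r in range(240,400,20):
    row=dark[r]; L=np.where(row[:320])[0]; Rr=np.where(row[320:])[0]+320
    print(r,L.max() if len(L) else None,Rr.min() if len(Rr) else None)
for z in (.279,.2635): print("pred knob",z,proj("wrist",(.463,.16,z),o))
print("tool axis px",[proj("wrist",o['ee_pos']+[0,0,k],o) for k in (-.05,-.03,0.0)])
E
python3 blue.py
```

```text
23.175 [0.4619 0.1597 0.3194] [-179.9891   -0.0258 -179.8906]
blue [304 155  38  27 222] [324.6486 163.4099]
blue [ 303  197   43   48 1473] [324.3476 221.778 ]
240 319 320
260 290 403
280 319 320
300 283 391
320 280 391
340 277 392
360 319 320
380 319 320
pred knob 0.279 [318.4716 227.8252]
pred knob 0.2635 [318.5701 219.4914]
tool axis px [array([318.0913, 221.1711]), array([317.9091, 232.6755]), array([317.5549, 255.04  ])]
```

```bash
python3 - <<'E'
import cv2,numpy as np
ims=[cv2.imread(f"pics/{n}.png",0) for n in ("w2","w5","w7","b23.18")]
mx=np.max(ims,axis=0); sd=np.std(np.array(ims,float),axis=0)
# finger pixels: constant over images
for r0,r1 in ((252,270),(270,300),(300,330)):
    A=(sd[r0:r1]).astype(np.float32); A=np.minimum(A,20)
    best=[]
    for c2 in range(620,661):   # 2*axis
        j=np.arange(180,300); k=c2-j
        best.append((np.abs(A[:,j]-A[:,k]).mean(),c2/2))
    print(r0,sorted(best)[:4])
r=np.arange(246,300,6)
for q in r: 
    s=sd[q]<3; xs=np.where(s)[0]; L=xs[(xs>170)&(xs<300)]; R=xs[(xs>340)&(xs<470)]
    print(q,L.min() if len(L) else 0,L.max() if len(L) else 0,R.min() if len(R) else 0,R.max() if len(R) else 0)
E
```

```text
252 [(np.float32(2.7858212), 320.0), (np.float32(2.7956274), 319.5), (np.float32(3.0001001), 319.0), (np.float32(3.0595315), 320.5)]
270 [(np.float32(1.1620054), 320.0), (np.float32(1.2661835), 319.5), (np.float32(1.5053122), 320.5), (np.float32(1.5889852), 319.0)]
300 [(np.float32(1.1244249), 320.0), (np.float32(1.2150407), 319.5), (np.float32(1.2681489), 320.5), (np.float32(1.3663979), 319.0)]
246 0 0 0 0
252 0 0 0 0
258 229 236 403 411
264 208 237 403 431
270 202 238 402 438
276 196 238 402 443
282 193 238 403 447
288 188 237 403 452
294 184 235 405 456
```

The gripper's symmetry axis is at column 320 and the knob is at 324.4, so the knob sits 3.4 mm to +y. I'll correct, lower partway and re-check.

Call:
send_rows(targets="-1 2 5 0 0; -2.1 3.4 15 0 0; -2.1 3.4 25 0 0; -2.1 3.4 32 0 0; -2.1 3.4 32 0 0; -2.1 3.4 32 0 0")

```text
time: 23.98
ee_pos: [0.4641, 0.1633, 0.288]
tcp_rot: [180.0, 0.0, -180.0]
wrist_force: [-0.2, -0.2, 0.3]
opening: 0.0852
grasp_force: 0.0
```

```bash
sed -i 's/for r in range(240,400,20)/for r in []/' blue.py; python3 blue.py
```

```text
23.975 [0.4641 0.1633 0.288 ] [ 179.993     0.0219 -179.9998]
blue [300 157  40  30 274] [321.6022 166.5401]
blue [ 295  207   50   58 2058] [319.5622 237.6919]
pred knob 0.279 [312.1109 245.8574]
pred knob 0.2635 [312.7291 234.668 ]
tool axis px [array([318.071 , 221.1211]), array([317.8962, 232.6438]), array([317.5563, 255.0427])]
```

Aligned (knob centred at column 320). Descend and close gently.

Call:
send_rows(targets="0 0 12 0 0; 0 0 25 0 0; 0 0 35 0 0; 0 0 40 0 30; 0 0 41 0 70; 0 0 41 0 110; 0 0 41 0 135; 0 0 41 0 145; 0 0 41 0 152; 0 0 41 0 158; 0 0 41 0 164; 0 0 41 0 170; 0 0 41 0 176; 0 0 41 0 182; 0 0 41 0 190; 0 0 41 0 190; 0 0 41 0 190", newtons=20)

```text
time: 26.15
ee_pos: [0.4642, 0.1634, 0.2468]
tcp_rot: [180.0, 0.0, -180.0]
wrist_force: [-0.7, -1.2, 2.8]
opening: 0.0296
grasp_force: 19.8
```

```bash
python3 blue.py; python3 - <<'E'
from h import *
o=bot.get_obs();print(o['wrist_force'],o['torque'],o['opening'],o['grasp_force'])
import cv2
# compare bottle/ring before & after
for n,im in (("s0",cv2.imread("pics/s7.png")),("now",camera("scene"))):
    h=cv2.cvtColor(im,cv2.COLOR_BGR2HSV)
    red=cv2.inRange(h,(0,150,90),(8,255,255))|cv2.inRange(h,(172,150,90),(180,255,255))
    m=np.argwhere(red[175:200,280:310]);print(n,"ring px",m.mean(0)+[175,280] if len(m) else None,len(m))
    a=cv2.inRange(h,(5,120,60),(18,255,255));m=np.argwhere(a[195:240,280:312]);print("amber",m.mean(0)+[195,280],len(m))
cv2.imwrite("pics/s8.png",im)
E
```

```text
26.15 [0.4642 0.1634 0.2468] [ 179.9986    0.0117 -179.9963]
blue [297 163  46  34 383] [321.8512 174.8668]
blue [ 289  233   61   79 3185] [320.5972 273.9347]
blue [296 239   8  23  64] [300.5469 250.9688]
pred knob 0.279 [309.677  287.8963]
pred knob 0.2635 [310.7143 269.3853]
tool axis px [array([318.0777, 221.1321]), array([317.9007, 232.6511]), array([317.5564, 255.0427])]
[-0.04927934 -0.68483074  2.6314147 ] [-0.19390372  0.00592388  0.04441488] 0.029485173687063486 19.837143123149872
s0 ring px [189.45454545 294.81818182] 11
amber [213.01465201 295.57142857] 273
now ring px [189.4 294.6] 10
amber [213.01102941 295.50735294] 272
```

The knob is gripped (29.5 mm, 20 N) and the bottle hasn't moved. Next, the ring's height, from red pixels in the images already taken.

```bash
cat > ring.py <<'E'
from h import *
import cv2
np.set_printoptions(precision=3,suppress=True)
V={"w7":((.46275,.05277,.3277),(-179.7475,-.1068,-60.098)),
"b23.18":((.4619,.1597,.3194),(-179.989,-.026,-179.8906)),
"b23.98":((.4641,.1633,.288),(179.993,.022,-180)),
"b26.15":((.4642,.1634,.2468),(180,.012,-180))}
AX=np.array([.4641,.1633])
a=np.linspace(0,2*np.pi,200)
for n,(p,r) in V.items():
    o=dict(ee_pos=np.array(p),tcp_rot=np.array(r)); im=cv2.imread(f"pics/{n}.png")
    h=cv2.cvtColor(im,cv2.COLOR_BGR2HSV)
    red=cv2.inRange(h,(0,110,50),(8,255,255))|cv2.inRange(h,(170,110,50),(180,255,255))
    k,l,st,ce=cv2.connectedComponentsWithStats(red)
    print(n,"pred ring axis px z.172/.187/.202",[proj("wrist",(*AX,z),o) for z in(.172,.187,.202)])
    for i in range(1,k):
        if st[i,4]>15: print("  red",st[i],ce[i])
E
python3 ring.py
```

```text
w7 pred ring axis px z.172/.187/.202 [array([272.416, 260.672]), array([270.27 , 267.429]), array([267.927, 274.809])]
  red [ 166   55   46   41 1180] [188.958  75.653]
  red [228 185  14  10  89] [234.36  189.618]
  red [259 249  30  27 207] [275.556 258.657]
b23.18 pred ring axis px z.172/.187/.202 [array([322.014, 187.933]), array([322.118, 191.965]), array([322.234, 196.418])]
  red [306 172  34  23 227] [321.705 180.203]
  red [547 243  15  14  91] [555.264 250.286]
  red [238 270  28  37 698] [252.062 286.229]
b23.98 pred ring axis px z.172/.187/.202 [array([318.474, 194.571]), array([318.4  , 199.465]), array([318.317, 204.935])]
  red [300 177  38  26 285] [318.242 186.361]
  red [563 250  13  15  97] [569.278 258.515]
  red [234 279  27  29 588] [247.639 293.741]
b26.15 pred ring axis px z.172/.187/.202 [array([318.137, 209.359]), array([318.025, 216.102]), array([317.897, 223.791])]
  red [297 189  44  33 415] [317.692 200.737]
  red [586 263  14  17 114] [592.368 272.579]
```

```bash
cat >> ring.py <<'E'
print()
def cyl(r,z0,z1,ax=AX): return [(ax[0]+r*np.cos(t),ax[1]+r*np.sin(t),z) for t in a for z in (z0,z1)]
def bb(pts,o):
    q=np.array([proj("wrist",p,o) for p in pts]); return np.r_[q.min(0),q.max(0)]
for n,(p,r) in V.items():
    o=dict(ee_pos=np.array(p),tcp_rot=np.array(r)); im=cv2.imread(f"pics/{n}.png")
    h=cv2.cvtColor(im,cv2.COLOR_BGR2HSV); m=cv2.inRange(h,(100,110,40),(125,255,255))
    print(n,"knob pred",bb(cyl(.015,.248,.279),o),"collar pred",bb(cyl(.0225,.084,.118),o))
    k,l,st,ce=cv2.connectedComponentsWithStats(m)
    for i in range(1,k):
        x,y,w_,h_,s=st[i]
        if s>60 and 200<x<345: print("   blue",x,y,x+w_-1,y+h_-1,s)
    for z in (.172,.18,.188,.196,.202): print("   ring",z,bb(cyl(.0175,z-.003,z+.003),o))
E
python3 ring.py | sed -n '/^$/,$p'
```

```text
w7 knob pred [233.525 288.834 275.069 340.906] collar pred [262.552 216.233 297.104 254.914]
   blue 268 220 285 231 118
   blue 293 233 298 248 66
   blue 239 290 277 338 1427
   ring 0.172 [257.281 246.398 287.28  274.732]
   ring 0.18 [255.797 249.626 286.507 278.557]
   ring 0.188 [254.243 253.007 285.699 282.561]
   ring 0.196 [252.612 256.552 284.852 286.756]
   ring 0.202 [251.337 259.326 284.19  290.037]Traceback (most recent call last):
  File "ring.py", line 25, in <module>
    print(n,"knob pred",bb(cyl(.015,.248,.279),o),"collar pred",bb(cyl(.0225,.084,.118),o))
                        ~~^^^^^^^^^^^^^^^^^^^^^^^
  File "ring.py", line 21, in bb
    q=np.array([proj("wrist",p,o) for p in pts]); return np.r_[q.min(0),q.max(0)]
                ~~~~^^^^^^^^^^^^^
  File "h.py", line 14, in proj
    K,P=model(n,obs); c=P[:3,:3].T@(np.array(p)-P[:3,3]); u=K@c; return u[:2]/u[2]
        ~~~~~^^^^^^^
  File "h.py", line 5, in model
    m=camera_model(n)
ValueError: time passes only in moves, steps and waits
```

```bash
sed -i 's/^def model/import functools\ncm=functools.lru_cache(None)(camera_model)\ndef model/; s/m=camera_model(n)$/m=cm(n)/' h.py; python3 ring.py | sed -n '/^$/,$p'
```

```text
w7 knob pred [233.525 288.834 275.069 340.906] collar pred [262.552 216.233 297.104 254.914]
   blue 268 220 285 231 118
   blue 293 233 298 248 66
   blue 239 290 277 338 1427
   ring 0.172 [257.281 246.398 287.28  274.732]
   ring 0.18 [255.797 249.626 286.507 278.557]
   ring 0.188 [254.243 253.007 285.699 282.561]
   ring 0.196 [252.612 256.552 284.852 286.756]
   ring 0.202 [251.337 259.326 284.19  290.037]
b23.18 knob pred [301.917 195.939 344.264 248.258] collar pred [303.729 153.828 339.684 193.313]
   blue 304 155 341 181 244
   blue 302 197 346 244 1615
   blue 294 272 320 288 134
   blue 285 280 358 303 413
   blue 265 316 275 349 76
   blue 226 329 252 356 359
   ring 0.172 [305.514 171.274 338.554 204.31 ]
   ring 0.18 [305.138 172.96  339.041 206.813]
   ring 0.188 [304.741 174.735 339.555 209.449]
   ring 0.196 [304.323 176.609 340.098 212.226]
   ring 0.202 [303.994 178.083 340.525 214.411]
b23.98 knob pred [292.669 206.566 342.667 269.331] collar pred [299.002 155.945 338.37  199.233]
   blue 300 157 339 186 305
   blue 293 207 344 264 2266
   blue 278 284 319 318 311
   blue 298 293 361 317 462
   blue 235 342 246 353 78
   ring 0.172 [300.055 176.08  336.864 212.713]
   ring 0.18 [299.478 178.11  337.362 215.751]
   ring 0.188 [298.866 180.262 337.89  218.969]
   ring 0.196 [298.216 182.548 338.451 222.381]
   ring 0.202 [297.702 184.357 338.895 225.079]
b26.15 knob pred [284.247 231.716 349.344 316.507] collar pred [296.035 162.161 340.857 211.686]
   blue 297 163 342 197 431
   blue 289 233 350 311 3952
   blue 282 311 317 333 260
   blue 282 321 358 344 568
   ring 0.172 [296.557 187.872 339.673 230.373]
   ring 0.18 [295.756 190.664 340.354 234.527]
   ring 0.188 [294.897 193.655 341.085 238.97 ]
   ring 0.196 [293.976 196.867 341.87  243.732]
   ring 0.202 [293.238 199.436 342.497 247.535]
```

```bash
cat > sub.py <<'E'
from h import *
import cv2,sys
from scipy.optimize import brentq
exec(open("ring.py").read().split("a=np.linspace")[0].split("from h import *")[1])
def first(prof,lo,hi,r0):   # half-max rising edge, subpixel; pixel centres at integers
    mid=(lo+hi)/2
    for i in range(1,len(prof)):
        if prof[i-1]<mid<=prof[i]: return r0+i-1+(mid-prof[i-1])/(prof[i]-prof[i-1])
for n,c0,rg,kn,co in (("b23.18",322,(164,186),(186,210),(146,164)),("b23.98",319,(169,192),(194,220),(148,166)),("b26.15",319,(180,206),(220,250),(152,172))):
    p,r=V[n]; o=dict(ee_pos=np.array(p),tcp_rot=np.array(r)); im=cv2.imread(f"pics/{n}.png").astype(float)
    c=im[:,c0-3:c0+4].mean(1); red=c[:,2]-c[:,:2].mean(1); bl=c[:,0]-c[:,2]
    near=lambda rad,z:proj("wrist",(AX[0]-rad,AX[1],z),o)[1]
    e=[]
    for ch,(s,t) in ((red,rg),(bl,kn),(bl,co)):
        q=ch[s:t]; e.append(first(q,np.percentile(q[:6],30),q.max(),s))
    print(n,"edges",e,"knob pred",near(.015,.248),"collar pred",near(.0225,.084))
    bias=[e[1]-near(.015,.248),e[2]-near(.0225,.084)]
    for b in bias+[0]: print("   bias %.2f"%b,"ring z",brentq(lambda z:near(.0175,z-.003)-(e[0]-b),.14,.23))
    print("   red",red[rg[0]:rg[1]].astype(int))
E
python3 sub.py
```

```text
b23.18 edges [np.float64(172.2415254237288), np.float64(196.64669421487602), np.float64(155.10731132075472)] knob pred 195.93760081659332 collar pred 153.82655709233646
   bias 0.71 ring z 0.17325816595105487
   bias 1.28 ring z 0.17047100828081674
   bias 0.00 ring z 0.1766477732635873
   red [ 10  10  13  14  15   7   1   3  54 121 129 130  65   5  -2   2   2   0
   3   3   0   1]
b23.98 edges [np.float64(177.22694672131146), np.float64(206.87543859649122), np.float64(157.32175925925927)] knob pred 206.56342501287554 collar pred 155.94293243031436
   bias 0.31 ring z 0.17535464251287444
   bias 1.38 ring z 0.17106528253307507
   bias 0.00 ring z 0.17658470968205806
   red [ 12  14  14  15   8   3   0  11  53 123 128 125 121  38  -9   1   1   1
   3   1   3   1   1]
b26.15 edges [np.float64(189.80929095354523), np.float64(232.2997382198953), np.float64(164.09318181818182)] knob pred 231.71279356683544 collar pred 162.1584534223614
   bias 0.59 ring z 0.17594321064833524
   bias 1.93 ring z 0.17201496813475053
   bias 0.00 ring z 0.17761416725975732
   red [ 14  15  15  11   4   1   4   2  -5  45  74 119 126 121 129  60  -1  -1
   1   1   1   3   0   4   1   4]
```

```bash
cat > sc.py <<'E'
from h import *
import cv2
from scipy.optimize import brentq
np.set_printoptions(precision=2,suppress=True,linewidth=200)
im=cv2.imread("pics/scene0.png").astype(float)
AX=np.array([.4641,.1633]); K,P=model("scene")
d=AX-P[:2,3]; d/=np.linalg.norm(d)   # camera->axis
near=lambda rad,z:proj("scene",(*(AX-d*rad),z))
print("axis px",{z:near(0,z) for z in(.084,.174,.2635)})
for w in (0,):
    # sample along projected axis line
    zs=np.arange(.05,.32,.0005); pts=np.array([near(0,z) for z in zs]).astype(np.float32)
    off=[(0,0),(1,0),(-1,0),(2,0),(-2,0)]
    c=np.mean([cv2.remap(im.astype(np.float32),pts[:,0]+a+.0,pts[:,1]+b,cv2.INTER_LINEAR) for a,b in off],0)[:,0]
    red=c[:,2]-c[:,:2].mean(1); bl=c[:,0]-c[:,2]
    for nm,ch in(("red",red),("blue",bl)):
        m=ch>ch.max()/2; ed=np.where(np.diff(m.astype(int)))[0]; print(nm,ch.max(),zs[ed]*1000)
def zof(rad,z): # apparent axis-height of a near-side point
    r=near(rad,z)[1]; return brentq(lambda q:near(0,q)[1]-r,-.1,.5)*1000
print("pred: collar bot",zof(.0225,.084),"knob bot",zof(.015,.248),"knob top far",zof(-.015,.279))
for z in(.172,.174,.176,.18):print(z,"ring bot",zof(.0175,z-.003),"ring top near",zof(.0175,z+.003),"top inner",zof(.0135,z+.003))
E
python3 sc.py
```

```text
axis px {0.084: array([295.94, 206.2 ]), 0.174: array([294.35, 187.62]), 0.2635: array([292.65, 167.66])}
red 61.335453 [ 75.  158.5 169.5]
blue 100.99492 [ 83.5  88.  241.  289.5]
pred: collar bot 60.93381754543001 knob bot 234.7903954225455 knob top far 291.5024512788058
0.172 ring bot 152.39008552419457 ring top near 158.47865834474325 top inner 162.29782472276074
0.174 ring bot 154.41960979771082 ring top near 160.50818261825964 top inner 164.32052399894314
0.176 ring bot 156.44913407122715 ring top near 162.53770689177603 top inner 166.34322327512558
0.18 ring bot 160.50818261825964 ring top near 166.5967554388084 top inner 170.38862182749014
```

The estimates spread from 0.172 to 0.1765 m. I'll take a better oblique look: open, back straight out along -x at the same height and take one measurement.

Call:
send_rows(targets="0 0 0 0 150; 0 0 0 0 100; 0 0 0 0 50; 0 0 0 0 0; 0 0 0 0 0; 0 0 0 0 0; 10 0 0 0 0; 35 0 0 0 0; 65 0 0 0 0; 95 0 0 0 0; 115 0 0 0 0; 124 0 0 0 0; 124 0 0 0 0; 124 0 0 0 0")

```text
time: 28.0
ee_pos: [0.3405, 0.1634, 0.2466]
tcp_rot: [-180.0, -0.0, 180.0]
wrist_force: [-0.2, 0.2, 0.3]
opening: 0.0856
grasp_force: 0.0
```

```bash
cat > ob.py <<'E'
from h import *
import cv2
from scipy.optimize import brentq
np.set_printoptions(precision=2,suppress=True,linewidth=220)
o=bot.get_obs(); ims=[camera("wrist") for _ in range(3)]; im=np.mean(ims,0); cv2.imwrite("pics/ob.png",im.astype(np.uint8))
print(o['time'],o['ee_pos'],o['tcp_rot'])
AX=np.array([.4641,.1633]); K,P=model("wrist",o)
near=lambda rad,z:proj("wrist",(AX[0]-rad,AX[1],z),o)
zs=np.arange(.04,.27,.0002); rows=np.array([near(0,z)[1] for z in zs])
print("axis px .084 .172 .234",[near(0,z) for z in(.084,.172,.234)])
h=cv2.cvtColor(im.astype(np.uint8),cv2.COLOR_BGR2HSV)
red=cv2.inRange(h,(0,110,50),(8,255,255))|cv2.inRange(h,(170,110,50),(180,255,255))
k,l,st,ce=cv2.connectedComponentsWithStats(red)
for i in range(1,k):
    if st[i,4]>30: print("red",st[i],ce[i])
r0=int(rows.min());c0=320
for r in range(r0,int(rows.max())+1):
    c=im[r,c0-3:c0+4].mean(0).astype(int)
    print(r,"%.1f"%(1e3*np.interp(r,rows,zs)),c,end=" | ")
print()
for nm,rad,z in(("collar bot",.0225,.084),("collar top",.0225,.118),("head bot",.0185,.118),("head top",.0185,.14),("ring bot 172",.0175,.169),("ring bot 176",.0175,.173),("ring top 172",.0175,.175),("lip",.0165,.234),("knob bot",.015,.248)): print(nm,near(rad,z))
E
python3 ob.py
```

```text
28.0 [0.34 0.16 0.25] [-179.99   -0.    180.  ]
axis px .084 .172 .234 [array([318.69, 277.66]), array([318.33, 330.67]), array([317.9 , 393.27])]
red [300 321  38  23 219] [317.79 329.19]
red [564 327  12  17  82] [570.39 338.18]
259 40.0 [ 6 42 87] | 260 41.2 [ 6 42 88] | 261 43.9 [ 6 42 87] | 262 46.5 [ 6 42 87] | 263 49.1 [ 5 41 87] | 264 51.7 [ 6 42 88] | 265 54.3 [ 4 40 86] | 266 56.8 [ 1 38 84] | 267 59.3 [ 7 34 74] | 268 61.7 [42 25 34] | 269 64.2 [59 21  3] | 270 66.6 [62 22  1] | 271 68.9 [57 21  3] | 272 71.3 [61 22  3] | 273 73.6 [62 22  3] | 274 75.9 [62 22  3] | 275 78.1 [69 26  4] | 276 80.4 [69 25  3] | 277 82.6 [79 29  4] | 278 84.7 [87 32  4] | 279 86.9 [85 31  4] | 280 89.0 [87 27  0] | 281 91.1 [70 50 41] | 282 93.2 [52 61 62] | 283 95.3 [43 53 56] | 284 97.3 [43 51 53] | 285 99.3 [44 52 53] | 286 101.3 [44 52 54] | 287 103.3 [44 53 55] | 288 105.2 [45 53 55] | 289 107.1 [44 53 55] | 290 109.0 [45 53 55] | 291 110.9 [44 52 54] | 292 112.8 [50 60 62] | 293 114.6 [68 80 83] | 294 116.4 [72 85 88] | 295 118.2 [69 83 84] | 296 120.0 [69 82 84] | 297 121.8 [70 83 84] |
[... 1690 characters left out ...]
 375 218.9 [9 7 7] | 376 219.8 [8 8 8] | 377 220.6 [8 8 7] | 378 221.5 [8 8 7] | 379 222.4 [8 9 8] | 380 223.2 [9 8 8] | 381 224.1 [9 9 9] | 382 224.9 [9 8 8] | 383 225.8 [9 8 8] | 384 226.6 [9 8 8] | 385 227.4 [9 8 8] | 386 228.2 [9 8 8] | 387 229.0 [9 8 8] | 388 229.8 [9 8 8] | 389 230.6 [8 8 7] | 390 231.4 [8 7 7] | 391 232.2 [9 8 8] | 392 233.0 [8 8 8] | 393 233.8 [9 9 8] | 394 234.6 [9 9 9] | 395 235.3 [8 7 8] | 396 236.1 [7 7 7] | 397 236.9 [8 8 8] | 398 237.6 [8 7 7] | 399 238.4 [9 9 8] | Traceback (most recent call last):
  File "ob.py", line 18, in <module>
    c=im[r,c0-3:c0+4].mean(0).astype(int)
      ~~^^^^^^^^^^^^^
IndexError: index 400 is out of bounds for axis 0 with size 400
```

```bash
python3 - <<'E'
from h import *
from scipy.optimize import brentq
o=bot.get_obs(); AX=np.array([.4641,.1633])
near=lambda rad,z:proj("wrist",(AX[0]-rad,AX[1],z),o)[1]
for nm,rad,z,ob in(("collar bot",.0225,.084,267.9),("collar top near",.0225,.118,281.0),("collar/head",.0185,.118,282),("head top near",.0185,.14,None),("tip bot near",.0095,.147,304.4)): print(nm,round(near(rad,z),2),ob)
for nm,rad,dz,ob in(("ring bot",.0175,-.003,316.9),("ring top",.0175,.003,320.9),("top inner",.0135,.003,324.7)):
    print(nm,[round(1e3*brentq(lambda z:near(rad,z+dz)-(ob-b),.14,.23),1) for b in (0,.5,1,1.5)])
E
```

```text
collar bot 262.03 267.9
collar top near 278.01 281.0
collar/head 281.1 282
head top near 293.48 None
tip bot near 305.15 304.4
ring bot [176.4, 175.7, 175.0, 174.4]
ring top [175.5, 174.9, 174.2, 173.6]
top inner [175.8, 175.2, 174.6, 174.0]
```

The oblique view gives consistent edges and also shows the resting tip: ring mid at about 0.176 m, so the lift is 29 mm. Return and regrip.

Call:
send_rows(targets="-10 0 0 0 0; -35 0 0 0 0; -65 0 0 0 0; -95 0 0 0 0; -115 0 0 0 0; -123.8 0 0 0 0; -123.8 0 0 0 30; -123.8 0 0 0 70; -123.8 0 0 0 110; -123.8 0 0 0 135; -123.8 0 0 0 145; -123.8 0 0 0 152; -123.8 0 0 0 158; -123.8 0 0 0 164; -123.8 0 0 0 170; -123.8 0 0 0 176; -123.8 0 0 0 182; -123.8 0 0 0 190; -123.8 0 0 0 190; -123.8 0 0 0 190", newtons=20)

```text
time: 30.65
ee_pos: [0.4639, 0.1633, 0.2468]
tcp_rot: [-180.0, 0.0, -180.0]
wrist_force: [0.2, -1.8, 0.7]
opening: 0.0292
grasp_force: 19.8
```

```bash
python3 blue.py | head -4
```

```text
30.65 [0.4639 0.1633 0.2468] [-179.9996    0.007  -179.9982]
blue [297 164  46  33 373] [322.185  175.0617]
blue [ 290  233   61   79 3197] [320.5321 274.3575]
blue [296 239   8  24  66] [300.3636 252.0758]
```

Call:
send_rows(targets="0 0 -0.5 0 190; 0 0 -1.5 0 190; 0 0 -3 0 190; 0 0 -4.5 0 190; 0 0 -6 0 190; 0 0 -7.5 0 190; 0 0 -9 0 190; 0 0 -10 0 190; 0 0 -10 0 190")

```text
time: 31.82
ee_pos: [0.4639, 0.1634, 0.2568]
tcp_rot: [180.0, 0.0, -180.0]
wrist_force: [-0.3, -0.1, -1.1]
opening: 0.0297
grasp_force: 19.8
```

Rising freely: only the plunger's weight shows. Continue to 29 mm.

Call:
send_rows(targets="0 0 -1 0 190; 0 0 -2.5 0 190; 0 0 -4 0 190; 0 0 -5.5 0 190; 0 0 -7 0 190; 0 0 -8.5 0 190; 0 0 -10 0 190; 0 0 -11.5 0 190; 0 0 -13 0 190; 0 0 -14.5 0 190; 0 0 -16 0 190; 0 0 -17.5 0 190; 0 0 -18.5 0 190; 0 0 -19 0 190; 0 0 -19 0 190; 0 0 -19 0 190")

```text
time: 33.83
ee_pos: [0.4639, 0.1633, 0.2756]
tcp_rot: [-180.0, -0.0, -180.0]
wrist_force: [0.2, -0.4, -1.2]
opening: 0.0296
grasp_force: 19.8
```

```bash
python3 blue.py | head -4; python3 - <<'E'
from h import *
import cv2
o=bot.get_obs();print(o['wrist_force'],o['torque'],o['time'])
for n,im in (("s7",cv2.imread("pics/s7.png")),("now",camera("scene"))):
    h=cv2.cvtColor(im,cv2.COLOR_BGR2HSV)
    red=cv2.inRange(h,(0,150,90),(8,255,255))|cv2.inRange(h,(172,150,90),(180,255,255))
    m=np.argwhere(red[175:200,280:310]);print(n,"ring",m.mean(0)+[175,280],len(m))
    a=cv2.inRange(h,(5,120,60),(18,255,255));m=np.argwhere(a[195:240,280:312]);print("amber",m.mean(0)+[195,280],len(m))
a=cv2.imread("pics/s7.png").astype(int)[205:255,295:330];b=im.astype(int)[205:255,295:330];print("beaker region diff",np.abs(a-b).mean())
w=cv2.imread("pics/b%.2f.png"%o['time']) if 0 else camera("wrist")
h=cv2.cvtColor(w,cv2.COLOR_BGR2HSV);red=cv2.inRange(h,(0,110,50),(8,255,255))|cv2.inRange(h,(170,110,50),(180,255,255))
k,l,st,ce=cv2.connectedComponentsWithStats(red);print([list(s) for s in st[1:] if s[4]>60])
AX=(.4641,.1633);print("ring near-bottom pred row z=.172/.176/.18",[round(proj("wrist",(AX[0]-.0175,AX[1],z-.003),o)[1],2) for z in(.172,.176,.18)])
E
```

```text
33.825 [0.4639 0.1633 0.2756] [-179.9984   -0.004  -179.9983]
blue [299 159  42  31 310] [321.8613 169.0903]
blue [ 290  233   61   79 3271] [320.8536 274.4772]
blue [296 239   8  24  70] [300.4571 251.9   ]
[-0.31980039 -0.23866132 -0.83145642] [-0.00335348  0.04034412  0.03304818] 33.875
s7 ring [189.45454545 294.81818182] 11
amber [213.01465201 295.57142857] 273
now ring [189.28571429 294.57142857] 14
amber [212.97794118 295.51102941] 272
beaker region diff 0.7304761904761905
[[np.int32(300), np.int32(180), np.int32(39), np.int32(28), np.int32(310)], [np.int32(567), np.int32(254), np.int32(15), np.int32(16), np.int32(104)]]
ring near-bottom pred row z=.172/.176/.18 [np.float64(179.53), np.float64(180.63), np.float64(181.76)]
```

The bottle and beaker haven't moved, the plunger is held at about 0.176 m, and the grip is steady. Handing in.

```bash
python3 -c "
from workcell import ticket
print(ticket.job_done())"
```

```text
the job is handed in; nothing more can be done
None
```

The job is handed in. The beaker is under the nozzle, centred to within about 5 mm by the cameras, and the gripper is holding the plunger 28.8 mm up, level with the red ring to within about 1–2 mm. On the way the beaker leaned up to about 20° and was set upright again. For the last stretch I slid it with almost no weight on the bench, so a lift of a few tenths of a millimetre can't be ruled out.

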